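# Set the long plating tongs to the gap on the portion gauge

## Task

Two pairs of sprung plating tongs, alike but for their length, lie on their sides on the steel counter; pick up the longer pair, squeeze it until its tips are 30 mm apart, as far apart as the two dark bars on the white portion gauge, and hold it level with one tip just above each bar, touching neither gauge nor counter, so that the cook can check the setting. Finish while still holding the tongs there, gap steady; do not put them down or let go. Leave the short tongs, the ramekin and the jar where they are.

Things in the scene. Friction and masses are not known exactly. Their poses are not given: they have to be found in the camera images.
- long_grip (a point): Long tongs, dark steel, black grips, lying on their side: two strip arms hinged at a round heel. 207 mm long, 24 mm high, 71 mm wide at the open tips, 100 g. Point midway between the grip lands (50 mm long, 24 high, 6 thick), half-way up, 105 mm from the hinge, near the balance point. x: midline heel to tips (when open), y: to arm A, z up. Lands span 42 mm outside at rest, 23 mm at 30 mm gap.
- long_heel (a point): Long tongs: centre of the round heel (20 mm diameter, 24 mm high) on the hinge axis, half-way up, 105 mm behind the grip point. The midline always runs from here to midway between the tips; squeezed evenly, each arm turns inward by half the joint value.
- long_tip_a (a point): Long tongs: centre of the tip of arm A (arm on the +y side), 190 mm from the hinge axis. The tip is 5 mm thick, 10 mm high and ends 6 mm beyond this point. Its underside lies 5 mm below this point.
- long_tip_b (a point): Long tongs: the same point on arm B (the -y side, hinged). The tip gap is the distance between the two tip points: 66 mm at rest, 30 mm wanted (joint about 0.19 rad).
- long_squeeze (a joint): Long tongs: angle (rad) by which the arms are squeezed together: 0 open at rest, 0.19 at 30 mm gap, stop at 0.30 (about 9 mm gap). Gap = 380 mm x sin(0.174 - value/2). Preloaded spring: 0.375 N m plus 2.5 N m per rad, so each finger needs about 4 N on the lands to start, 8 N at 30 mm gap; springs open when eased.
- long: The long tongs as a whole (arm A with the heel; arm B is carried by it). Origin 12 mm under the grip point, on the underside; same axes.
- gauge: White portion gauge fixed to the counter, 110 x 90 x 12 mm. Origin at the centre of its underside; x along the dark bars, y across them, z up.
- gauge_mid (a point): Centre of the gauge's top face, midway between the two dark bars, 12 mm above the counter. The bars are flush, 60 mm long along the gauge's x and 8 mm wide, centred 15 mm to either side (y = +15 and -15 mm). Either tip may be over either bar.
- short_grip (a point): Short tongs, a look-alike 161 mm long overall, 24 mm high, about 55 mm wide at the tips: the wrong pair, leave alone. Point between its grip lands, half-way up; x from heel to tips.
- short: The short tongs as a whole; origin on the underside below short_grip.
- ramekin_mid (a point): White ramekin, 76 mm rim diameter, 45 mm high; this point half-way up. Leave alone.
- jar_mid (a point): Clear jar with steel cap, 56 mm diameter, 85 mm high; this point half-way up. Leave alone.
There are look-alikes about, which are no part of the job. Leave any purple or yellow look-alike of the long alone.

How it is judged:
At the end, for the whole second after the job is handed in: Fingers hold the long tongs (over 1 N), level within 15 deg, heel over 20 mm up, not touching the gauge; each tip point within 6 mm of its bar's centre line and within the bar's length, 8 to 50 mm above the gauge; gap 30 +/- 4 mm; still (20 mm/s, 0.1 rad/s) (((y of long_tip_a in the frame of gauge_mid between 0.009 and 0.021 m and y of long_tip_b in the frame of gauge_mid between -0.021 and -0.009 m) or (y of long_tip_a in the frame of gauge_mid between -0.021 and -0.009 m and y of long_tip_b in the frame of gauge_mid between 0.009 and 0.021 m)) and x of long_tip_a in the frame of gauge_mid between -0.03 and 0.03 m and z of long_tip_a in the frame of gauge_mid between 0.008 and 0.05 m and x of long_tip_b in the frame of gauge_mid between -0.03 and 0.03 m and z of long_tip_b in the frame of gauge_mid between 0.008 and 0.05 m and distance between long_tip_a and long_tip_b between 0.026 and 0.034 m and height (world z) of long_heel above 0.02 m and angle between long_grip's own z axis and vertical below 0.26 rad and velocity of joint long_squeeze between -0.1 and 0.1 rad/s and linear speed of long below 0.02 m/s and contact force between long and the fingers above 1 N and contact force between long and gauge below 0.05 N); the arm keeps its last pose, push and grip.
It fails at once if the short tongs moved over 25 mm (distance of short_grip from where it was at the start of the episode above 0.025 m).
It fails at once if the ramekin moved over 25 mm (distance of ramekin_mid from where it was at the start of the episode above 0.025 m).
It fails at once if the jar moved over 25 mm (distance of jar_mid from where it was at the start of the episode above 0.025 m).
It also fails if it takes over 51 s, if anything falls off the work surface, if the arm or the gripper's body presses on something with over 40 N, if the wrist force passes 120 N, or if a joint passes its speed limit or range.

## Robot

A 7-joint arm with a two-finger parallel gripper is mounted at the origin on the work surface. World frame = base frame: x ahead of the robot, y to its left, z up, the work surface at z = 0. Lengths are in m, angles in rad, forces in N, time in s.
With the tool pointing down it reaches from about 0.35 to 0.9 m from the base axis. Payload 7.2 kg.
Tool frame: the origin (TCP) lies on the centre line of the jaws, within the pads' length; the fingertips stand env.nose_length ahead of it and the grasp point (between the pads) lies 2 mm behind it (env.nose_length is the distance from the TCP to the fingertips, in m); z points along the fingers, y is the direction in which the jaws open and shut (so a half turn about z gives the same grasp; the last joint's range is limited). The gripper opens to 85 mm and grips with 20 to 120 N. Pads are 22 mm wide; open, the fingers measure 114 mm over their backs; the gripper's body (76 mm by 85 mm) begins 54 mm behind the grasp point. The pads swing forward as they close: fully open they stand 13 mm farther back than shut.
Start: joints at [1.194, 0.411, -0.013, 1.596, 0.006, 1.134, -0.082], TCP at [0.19, -0.595, 0.215] pointing down, gripper open.
Joint ranges: [-2.95, 2.95], [-0.29, 1.99], [-1.47, 1.44], [0.14, 2.54], [-1.03, 4.17], [0.13, 1.85], [-2.86, 2.86]. Speed limits (rad/s): [2.39, 2.39, 3.01, 3.01, 3.14, 3.14, 3.14].

## Interface

Orientations are given as a unit quaternion [w, x, y, z].
In Python, from bench import env gives the robot as it stands.
- The arm moves only by the tool send_rows, never from a script. Its arguments are lists of equal length, an entry for each row: "grip": the closure, from 0 (fully open) to 1 (shut); "offset": the shift along the tool's x, y, z in m, a list of three; "rot": the turn, a rotation vector about the tool's x, y, z in rad, a list of three. In form: {"grip": [grip, ...], "offset": [[x, y, z], ...], "rot": [[ax, ay, az], ...]}. A call has 1 to 5 rows; each row shifts and turns the commanded pose from where the row before left it, along the tool's axes as they then stand; what a row does not reach is not made up. A row lasts 1/10 s, in which the tool goes at most 50 mm and 8.59 degrees, less where a joint would pass 70% of its speed; a pose out of reach is approached as far as the arm can. A call with a gripper value outside its range is refused whole. The fingers move at their own pace and stop on an object; "force" is the grip in N (left out, the last holds). Time passes only in rows, so rows that do not move let the fingers close. It gives the time, the measured TCP pose, the force and the opening at its end, in the units of the state.
- env.state(): the state, without advancing time (a new reading comes with each control period).
- env.get_image(name): name is "scene" or "side" or "wrist"; returns (picture, depth): 420x560x3 uint8, red, green, blue; 420x560 float32, m along the optical axis (not along the pixel's ray), 0 where there is no reading.
- env.calibration(name): a dict with "fx", "fy", "cx", "cy" (pixels), "cam_to_world" (4x4, takes a point from camera to world coordinates). Camera axes: x right, y down, z forward; pixel columns grow to the right and rows downward; lengths in m; the calibration is good to about 2 mm. A picture is of the moment at which its call begins: read the wrist's pose just before it. calibration takes no time and is no camera call; for the wrist camera it gives the pose at the moment of the call.
- env.finish_job(): hands the job in, once; it reports no verdict.
The state is a dict: "time_s": time; "joint_pos": joint angles; "joint_velocities": joint speeds; "tau": joint torques, N m; "tool_pos": TCP position; "tcp_rot": TCP orientation; "ft_force": force on the tool from outside, world axes, zero at the start; "ft_torque": the same for the moment, N m; "gripper_width": opening from 0.0 (shut) to 1.0 (fully open).
Only numpy, scipy, OpenCV 4.12 (cv2) and the standard library are available. Lean on these libraries where they do the work, as an engineer would, in place of code of your own. Each camera call takes 0.05 s, during which the arm holds its last target. There are 200 camera calls.

## Working session

There is one attempt and no reset: what is moved stays moved. The work goes in short steps, Python scripts to look and compute and a tool call to move; the robot and the scene stay as the last step left them, time stands still between calls to the robot, and variables do not carry over. Pictures are saved under pics/ and viewed, about 8 in all and at most 12, crops included, and the job is handed in when it is done.

Besides the shell and the picture viewer there is one more tool, called after "Call:" by a JSON object that holds its "api" and its "payload", one argument or row to a line. send_rows: Moves the arm, as the interface text tells. Its arguments: {"type":"object","properties":{"grip":{"type":"array","items":{"type":"number"}},"offset":{"type":"array","items":{"type":"array","items":{"type":"number"}}},"rot":{"type":"array","items":{"type":"array","items":{"type":"number"}}},"force":{"type":"number"}},"required":["grip","offset","rot"]}

```bash
mkdir -p pics; cat > h.py <<'E'
from bench import env
import numpy as np, cv2
def ray(cal,u,v):
    M=np.array(cal['cam_to_world']);d=M[:3,:3]@np.array([(u-cal['cx'])/cal['fx'],(v-cal['cy'])/cal['fy'],1.]);return M[:3,3],d
def onplane(cal,u,v,z):
    o,d=ray(cal,u,v);return o+d*(z-o[2])/d[2]
def pts(cal,dep):
    v,u=np.mgrid[:dep.shape[0],:dep.shape[1]];M=np.array(cal['cam_to_world'])
    P=np.stack([(u-cal['cx'])/cal['fx']*dep,(v-cal['cy'])/cal['fy']*dep,dep],-1)
    return P@M[:3,:3].T+M[:3,3]
E
python3 - <<'E'
from h import *
print(env.nose_length,env.state())
for n in ('scene','side'):
    im,d=env.get_image(n);c=env.calibration(n);cv2.imwrite(f'pics/{n}0.png',im[...,::-1]);np.savez(f'{n}0.npz',im=im,d=d)
    print(n,c)
E
```

```text
0.017 {'time_s': 0.0, 'joint_pos': array([ 1.1937676 ,  0.41195052, -0.01273045,  1.59710374,  0.00560519,
        1.13430717, -0.08219513]), 'joint_velocities': array([-9.99484444e-06, -1.50778250e-03, -3.54788227e-04,  5.45990217e-04,
        2.32956484e-04,  1.15948887e-03,  8.82844993e-04]), 'tau': array([-1.13757913e-03, -6.00639296e+01,  6.81569260e-01, -2.99415153e+01,
        1.38230008e-02,  1.07166701e-02, -3.05776371e-05]), 'tool_pos': array([ 0.1897582 , -0.5949077 ,  0.21439704]), 'tcp_rot': array([-8.44866349e-04,  9.88097640e-01,  1.53825558e-01, -1.92636243e-04]), 'ft_force': array([-0.18068429,  0.48458314,  0.77436817]), 'ft_torque': array([ 0.0221486 , -0.05833113, -0.01316552]), 'gripper_width': 0.9984423313257342}
scene {'fx': 437.9041039614243, 'fy': 437.9041039614243, 'cx': 279.75183595594325, 'cy': 208.47680509033225, 'cam_to_world': array([[ 0.13768505,  0.80031155, -0.5835617 ,  1.28014607],
       [ 0.99036497, -0.12006189,  0.0690099 , -0.10453983],
       [-0.0148341 , -0.58744069, -0.80913125,  1.16145195],
       [ 0.        ,  0.        ,  0.        ,  1.        ]])}
side {'fx': 420.9713479160143, 'fy': 420.9713479160143, 'cx': 279.38832990745607, 'cy': 208.99162507245148, 'cam_to_world': array([[-0.77731201, -0.30495477,  0.55026232, -0.16318554],
       [-0.62874882,  0.34672198, -0.69603074,  0.79938285],
       [ 0.02146986, -0.88700984, -0.46125111,  0.62471063],
       [ 0.        ,  0.        ,  0.        ,  1.        ]])}
```

View pics/scene0.png

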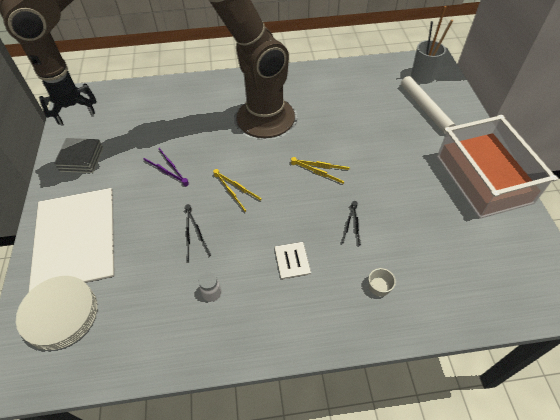

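View pics/side0.png

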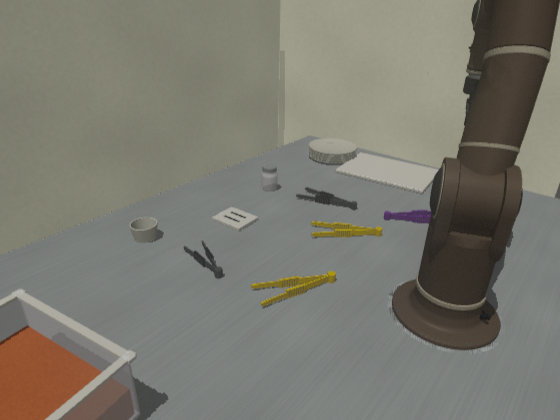

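Scene view: dark tongs at (195,232), heel (188,208), and at (351,222), heel (353,205). The gauge is at (292,260), the jar at (208,288) and the ramekin at (381,283). The purple and yellow pairs are decoys. Next I'll measure both dark pairs and the gauge.

```bash
python3 - <<'E'
from h import *
z=np.load('scene0.npz');im=z['im'];d=z['d'];c=env.calibration('scene');P=pts(c,d)
hsv=cv2.cvtColor(im,cv2.COLOR_RGB2HSV)
for nm,(x0,y0,x1,y1) in dict(L=(170,195,225,270),R=(335,195,370,250)).items():
    Z=P[y0:y1,x0:x1]; m=(Z[...,2]>0.012)&(Z[...,2]<0.05)
    q=Z[m]; mn=hsv[y0:y1,x0:x1][m].mean(0)
    p=q[:,:2]-q[:,:2].mean(0);w,V=np.linalg.eigh(p.T@p);a=p@V[:,1]
    # spread at ends
    b=p@V[:,0]
    print(nm,m.sum(),'top z',np.percentile(q[:,2],95),'mean',q.mean(0),'len',np.ptp(a),'wid',np.ptp(b),'ax',V[:,1],mn)
    for lo in np.linspace(a.min(),a.max(),8)[:-1]:
        s=(a>=lo)&(a<lo+np.ptp(a)/7); print('  ',lo.round(3),b[s].min().round(3),b[s].max().round(3),q[s].mean(0).round(3))
# gauge
m=((P[...,2]>0.004)&(P[...,2]<.02)&(im.min(-1)>150)).astype(np.uint8);m[:235]=0;m[285:]=0;m[:,:270]=0;m[:,315:]=0
ct=max(cv2.findContours(m,0,1)[0],key=cv2.contourArea);ct2=np.array([onplane(c,*p,.012)[:2] for p in ct[:,0]],np.float32)
print('gauge',cv2.minAreaRect(ct2),cv2.minAreaRect(ct))
hull=np.zeros_like(m);cv2.fillConvexPoly(hull,cv2.convexHull(ct),1);hull=cv2.erode(hull,np.ones((5,5)))
bar=((im.max(-1)<110)&(hull>0)).astype(np.uint8)
for k in cv2.findContours(bar,0,1)[0]:
    if cv2.contourArea(k)>8: print(cv2.minAreaRect(np.array([onplane(c,*p,.012)[:2] for p in k[:,0]],np.float32)), 'px',k.mean((0,1)))
for n,(u,v) in dict(jar=(208,280),ram=(381,278)).items(): print(n,P[v-3:v+3,u-3:u+3].reshape(-1,3).mean(0))
cv2.imwrite('pics/crop.png',cv2.resize(im[190:310,165:405,::-1],(800,400),interpolation=cv2.INTER_CUBIC))
E
```

```text
L 195 top z 0.027026511860782622 mean [ 0.49807076 -0.28920304  0.02075036] len 0.2028894693392267 wid 0.07081157560270461 ax [-0.98832354 -0.1523699 ] [52.50769231 16.14871795 64.60512821]
   -0.101 -0.036 0.034 [ 0.585 -0.276  0.017]
   -0.072 -0.03 0.028 [ 0.556 -0.277  0.019]
   -0.043 -0.024 0.023 [ 0.526 -0.285  0.022]
   -0.014 -0.021 0.021 [ 0.499 -0.291  0.024]
   0.015 -0.019 0.016 [ 0.471 -0.294  0.02 ]
   0.044 -0.009 0.009 [ 0.44  -0.297  0.02 ]
   0.073 -0.01 0.01 [ 0.41  -0.302  0.022]
R 168 top z 0.026261025446929178 mean [0.53930829 0.21371491 0.02066292] len 0.15761726532396048 wid 0.05566433535058082 ax [-0.96359322  0.26737259] [52.04166667 18.42261905 55.50595238]
   -0.079 -0.025 0.031 [0.605 0.197 0.017]
   -0.056 -0.018 0.025 [0.579 0.202 0.018]
   -0.034 -0.017 0.021 [0.562 0.207 0.023]
   -0.011 -0.013 0.018 [0.54  0.211 0.023]
   0.011 -0.012 0.013 [0.518 0.221 0.02 ]
   0.034 -0.005 0.008 [0.494 0.227 0.019]
   0.056 -0.008 0.008 [0.475 0.231 0.022]
gauge ((0.6412962675094604, 0.004644185304641724), (0.1091432049870491, 0.09103088080883026), 2.5764966011047363) ((292.3875732421875, 259.1963195800781), (32.266143798828125, 31.049644470214844), 79.99201965332031)
((0.6424256563186646, -0.010970134288072586), (0.055701274424791336, 0.0052131423726677895), 2.632465124130249) px [287.08823529 260.        ]
((0.6400836110115051, 0.018959086388349533), (0.05587635189294815, 0.005167246330529451), 3.08280611038208) px [296.90909091 258.24242424]
jar [ 0.71162556 -0.24040148  0.08528339]
ram [0.7381808  0.24927389 0.00919837]
```

View pics/crop.png

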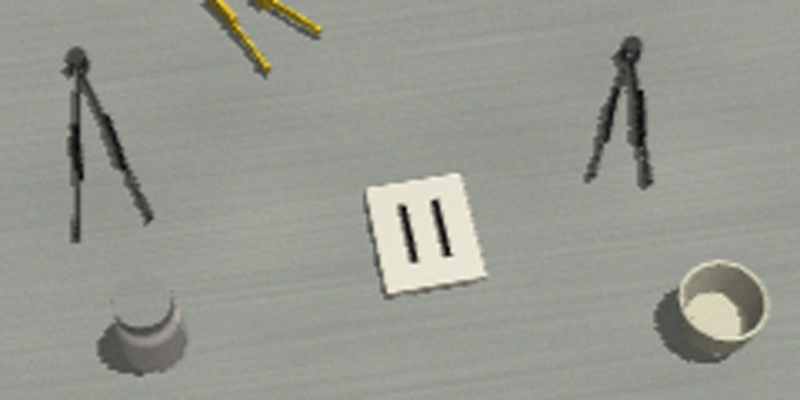

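Identification: the left dark pair (195,232) measures 203 × 71 mm and the right pair (351,222) measures 158 × 56 mm. The left pair is therefore the long one, and the crop confirms it is dark with black grips. I'm moving above its grip point, about (0.504, -0.288), with the midline yawed about 8.8°.

Call:
{"api": "send_rows", "payload": {
  "grip": [0,0,0,0,0],
  "offset": [
    [0.039,-0.02,0],
    [0.039,-0.02,0],
    [0.039,-0.02,0],
    [0.039,-0.02,0],
    [0.039,-0.02,0]
  ],
  "rot": [
    [0,0,0],
    [0,0,0],
    [0,0,0],
    [0,0,0],
    [0,0,0]
  ],
  "force": 20
}}

```text
time_s: 0.6
tool_pos: [0.3462, -0.4394, 0.215]
tcp_rot: [-0.0, 0.988, 0.154, -0.0]
ft_force: [1.6, 0.1, 0.1]
gripper_width: 1.002
```

Call:
{"api": "send_rows", "payload": {
  "grip": [0,0,0,0,0],
  "offset": [
    [0.039,-0.02,0],
    [0.039,-0.02,0],
    [0.039,-0.02,0],
    [0.039,-0.02,0],
    [0.02,-0.01,0]
  ],
  "rot": [
    [0,0,0],
    [0,0,0],
    [0,0,0],
    [0,0,0],
    [0,0,0.1]
  ]
}}

```text
time_s: 1.1
tool_pos: [0.4883, -0.2976, 0.215]
tcp_rot: [-0.001, 0.994, 0.106, 0.0]
ft_force: [0.4, 0.2, -0.7]
gripper_width: 1.0
```

Call:
{"api": "send_rows", "payload": {
  "grip": [0,0,0],
  "offset": [
    [0,0,0],
    [0,0,0],
    [0,0,0]
  ],
  "rot": [
    [0,0,0.055],
    [0,0,0],
    [0,0,0]
  ]
}}

```text
time_s: 1.4
tool_pos: [0.4851, -0.302, 0.215]
tcp_rot: [0.0, 0.997, 0.077, -0.0]
ft_force: [0.2, -0.6, 0.3]
gripper_width: 1.002
```

```bash
cat >> h.py <<'E'
from scipy.spatial.transform import Rotation as R
def tool():
    s=env.state();q=np.array(s['tcp_rot']);return np.array(s['tool_pos']),R.from_quat(q[[1,2,3,0]]).as_matrix(),s
def wristpts(name,lo=.008,hi=.04):
    c=env.calibration('wrist');im,d=env.get_image('wrist');cv2.imwrite(f'pics/{name}.png',im[...,::-1])
    np.savez(f'{name}.npz',im=im,d=d,M=c['cam_to_world']);return im,d,c,pts(c,d)
E
python3 - <<'E'
from h import *
p,M,s=tool();print(p,M.round(3),s['time_s'],s['ft_force'])
im,d,c,P=wristpts('w1')
m=(P[...,2]>.012)&(P[...,2]<.04)&(im.max(-1)<110)
n,l,st,ce=cv2.connectedComponentsWithStats(cv2.dilate(m.astype(np.uint8),np.ones((5,5))))
for i in range(1,n):
    if st[i,4]<300: continue
    q=P[(l==i)&m];print(st[i],q.mean(0).round(3),q.min(0).round(3),q.max(0).round(3))
E
```

```text
[ 0.48510998 -0.30204893  0.21498532] [[ 0.988  0.154 -0.001]
 [ 0.154 -0.988 -0.   ]
 [-0.001 -0.    -1.   ]] 1.4 [ 0.22013041 -0.6155525   0.29598684]
[ 235   77   69  173 2806] [ 0.5   -0.288  0.02 ] [ 0.399 -0.311  0.012] [ 0.601 -0.239  0.025]
[144 225  27  51 408] [ 0.364 -0.159  0.015] [ 0.336 -0.172  0.012] [ 0.398 -0.142  0.019]
[ 98 227  57  58 588] [ 0.345 -0.127  0.015] [ 0.319 -0.152  0.012] [ 0.386 -0.083  0.019]
[257 304  57  62 998] [ 0.259 -0.345  0.017] [ 0.212 -0.39   0.012] [ 0.303 -0.302  0.024]
[437 391  36  29 673] [ 0.173 -0.629  0.024] [ 0.133 -0.64   0.012] [ 0.194 -0.62   0.04 ]
```

View pics/w1.png

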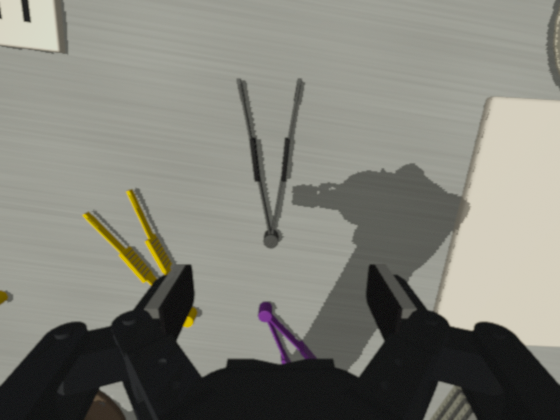

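The wrist view shows the long tongs with the heel at (271,238), tips at (241,80) and (300,80), and lands at (255,160) and (287,160), so the jaws are nearly in line with them. Now to get exact points.

```bash
python3 - <<'E'
from h import *
p,M,s=tool();z=np.load('w1.npz');im,d=z['im'],z['d'];c=env.calibration('wrist');P=pts(c,d)
m=(P[...,2]>.010)&(P[...,2]<.04)&(im.max(-1)<110);m[:70]=0;m[255:]=0;m[:,:230]=0;m[:,310:]=0
q=P[m];
h=q[(q[:,0]<.415)];hc=np.append((h[:,:2].min(0)+h[:,:2].max(0))/2,0)
tips=q[q[:,0]>.57];a=tips[tips[:,1]>-.272];b=tips[tips[:,1]<-.272]
ta,tb=a[a[:,0]>a[:,0].max()-.02].mean(0),b[b[:,0]>b[:,0].max()-.02].mean(0)
print('heel box',h.min(0),h.max(0));print(ta,tb,np.linalg.norm(ta-tb))
mid=(ta+tb)/2;heel=onplane(c,271,238,.024);print('heel',heel,'tips@',onplane(c,240.5,80,.017),onplane(c,300,80,.017))
v=mid[:2]-heel[:2];print(np.linalg.norm(v),'yaw',np.degrees(np.arctan2(v[1],v[0])))
u=v/np.linalg.norm(v);g=heel[:2]+.105*u;print('grip',g)
dl=np.array([*g,p[2]])-p;print('tool delta',M.T@dl,'tool yaw',np.degrees(np.arctan2(M[1,0],M[0,0])))
E
```

```text
heel box [ 0.39865749 -0.31136303  0.01032984] [ 0.41496787 -0.29332311  0.02432328]
[ 0.58091341 -0.24363525  0.0158449 ] [ 0.59129863 -0.30609701  0.01644028] 0.06332202437131229
heel [ 0.41233752 -0.30271215  0.024     ] tips@ [ 0.58999281 -0.24287104  0.017     ] [ 0.59997324 -0.30728474  0.017     ]
0.1759854885846793 yaw 9.1041194807508
grip [ 0.51601478 -0.2860981 ]
tool delta [ 3.31494626e-02 -1.12217427e-02 -2.18019771e-05] tool yaw 8.838853937425148
```

Call:
{"api": "send_rows", "payload": {
  "grip": [0,0,0,0,0],
  "offset": [
    [0.027,-0.012,0.02],
    [0,0,0.045],
    [0,0,0.045],
    [0,0,0.035],
    [0,0,0.015]
  ],
  "rot": [
    [0,0,0],
    [0,0,0],
    [0,0,0],
    [0,0,0],
    [0,0,0]
  ]
}}

```text
time_s: 1.95
tool_pos: [0.5079, -0.2856, 0.052]
tcp_rot: [-0.001, 0.997, 0.077, -0.002]
ft_force: [-0.6, -0.9, 0.4]
gripper_width: 1.002
```

Call:
{"api": "send_rows", "payload": {
  "grip": [0,0,0.2,0.35,0.4],
  "offset": [
    [0,0,0.015],
    [0,0,0.015],
    [0,0,0.005],
    [0,0,0],
    [0,0,0]
  ],
  "rot": [
    [0,0,0],
    [0,0,0],
    [0,0,0],
    [0,0,0],
    [0,0,0]
  ]
}}

```text
time_s: 2.45
tool_pos: [0.5112, -0.286, 0.0212]
tcp_rot: [0.0, 0.997, 0.077, 0.001]
ft_force: [0.0, 0.3, 0.9]
gripper_width: 0.598
```

```bash
python3 - <<'E'
from h import *
p,M,s=tool();print(p,s['time_s'],s['ft_force'],s['gripper_width'])
wristpts('w2')
E
```

```text
[ 0.51115736 -0.28600888  0.02122937] 2.45 [0.04482445 0.32298757 0.94654831] 0.5978399555342003
```

View pics/w2.png

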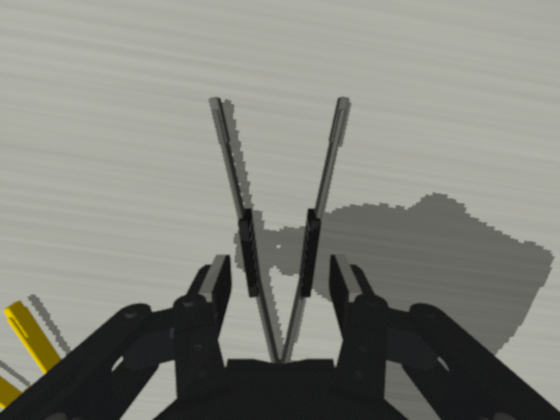

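```bash
python3 - <<'E'
from h import *
p,M,s=tool();c=env.calibration('wrist')
for u,v in [(247,210),(311,210),(254,297),(308,297),(215,98),(343,98),(282,362)]: print(u,v,onplane(c,u,v,.019 if v<100 else .024))
W=np.linalg.inv(c['cam_to_world'])
for q in [p,p+M@[0.011,0,.015],p+M@[-.011,0,.015],p+M@[0,0,.01]]:
    a=W[:3,:3]@q+W[:3,3];print(a[0]/a[2]*c['fx']+c['cx'],a[1]/a[2]*c['fy']+c['cy'])
E
```

```text
247 210 [ 0.53684946 -0.26455164  0.024     ]
311 210 [ 0.54214694 -0.29889002  0.024     ]
254 297 [ 0.48310327 -0.27524274  0.024     ]
308 297 [ 0.48802254 -0.30719139  0.024     ]
215 98 [ 0.5912488  -0.24135783  0.019     ]
343 98 [ 0.60103561 -0.30466817  0.019     ]
282 362 [ 0.4373906  -0.29937212  0.024     ]
278.95339103902046 255.40143331391997
279.00562135660294 228.22764514337294
279.0549213798482 260.29249558085877
279.0062788401218 247.9770566831213
```

The jaws straddle the lands evenly: land centre is about (0.5125, -0.2865) and the TCP is at (0.511, -0.286). Squeezing now.

Call:
{"api": "send_rows", "payload": {
  "grip": [0.45,0.5,0.55,0.6,0.62],
  "offset": [
    [0,0,0.001],
    [0,0,0],
    [0,0,0],
    [0,0,0],
    [0,0,0]
  ],
  "rot": [
    [0,0,0],
    [0,0,0],
    [0,0,0],
    [0,0,0],
    [0,0,0]
  ],
  "force": 25
}}

```text
time_s: 3.0
tool_pos: [0.5105, -0.2857, 0.0193]
tcp_rot: [0.0, 0.997, 0.077, -0.0]
ft_force: [0.3, 0.1, -0.2]
gripper_width: 0.376
```

Call:
{"api": "send_rows", "payload": {
  "grip": [0.65,0.68,0.7,0.72,0.72],
  "offset": [
    [0,0,0],
    [0,0,0],
    [0,0,0],
    [0,0,0],
    [0,0,0]
  ],
  "rot": [
    [0,0,0],
    [0,0,0],
    [0,0,0],
    [0,0,0],
    [0,0,0]
  ]
}}

```text
time_s: 3.5
tool_pos: [0.5105, -0.2857, 0.0193]
tcp_rot: [-0.0, 0.997, 0.077, -0.0]
ft_force: [-0.4, -0.8, 0.3]
gripper_width: 0.282
```

Call:
{"api": "send_rows", "payload": {
  "grip": [0.72,0.72,0.72,0.72,0.72],
  "offset": [
    [0,0,0],
    [0,0,-0.01],
    [0,0,-0.02],
    [0,0,-0.02],
    [0,0,-0.01]
  ],
  "rot": [
    [0,0,0],
    [0,0,0],
    [0,0,0],
    [0,0,0],
    [0,0,0]
  ]
}}

```text
time_s: 4.0
tool_pos: [0.5114, -0.2861, 0.0816]
tcp_rot: [0.001, 0.997, 0.077, 0.001]
ft_force: [0.4, -0.1, -0.1]
gripper_width: 0.279
```

```bash
python3 - <<'E'
from h import *
p,M,s=tool();print(p,s['time_s'],s['ft_force'],s['gripper_width'])
wristpts('w3')
E
```

```text
[ 0.51141835 -0.28613371  0.08162882] 4.0 [ 0.38132249 -0.13348165 -0.05411713] 0.2787865954731013
```

View pics/w3.png

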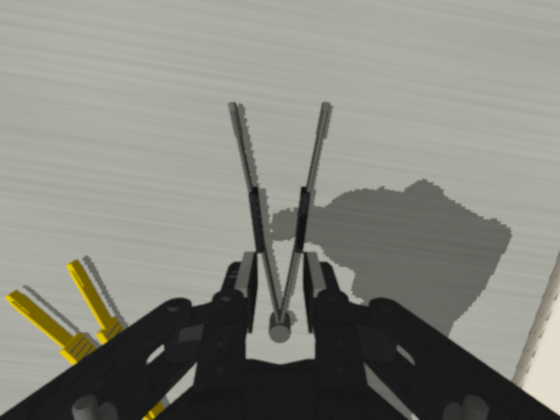

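Tongs look smaller, with their shadow tight against them, so they may have stayed on the counter. Checking depth.

```bash
python3 - <<'E'
from h import *
z=np.load('w3.npz');im,d=z['im'],z['d'];c=env.calibration('wrist');P=pts(c,d)
for u,v in [(233,106),(326,106),(255,200),(303,200),(280,327),(259,240),(300,240)]:
    k=P[v-2:v+3,u-2:u+3].reshape(-1,3);print(u,v,k[np.argmax(k[:,2])].round(4))
    
m=(P[...,2]>.010)&(P[...,2]<.1)&(im.max(-1)<120);m[:95]=0;m[345:]=0;m[:,:225]=0;m[:,335:]=0
for v in (108,115,125,140,160,180,200,220,235): 
    us=np.where(m[v])[0]; print(v,us.min() if len(us) else None,us.max() if len(us) else None, P[v][us][:,2].max().round(4) if len(us) else 0, d[v,us].min())
for g in ((0.0,-.045),): pass
E
```

```text
233 106 [ 0.5891 -0.2425  0.0173]
326 106 [ 0.5995 -0.3057  0.0172]
255 200 [ 0.525  -0.2662  0.0241]
303 200 [ 0.5319 -0.3008  0.024 ]
280 327 [ 0.4157 -0.3021  0.0241]
259 240 [ 0.5895 -0.2746  0.2398]
300 240 [ 0.4971 -0.3054  0.0241]
108 230 328 0.0174 0.21088521
115 231 327 0.0193 0.21035941
125 233 324 0.0197 0.21202302
140 237 320 0.0188 0.21621029
160 242 316 0.0192 0.22006382
180 246 312 0.019 0.22480753
200 249 309 0.0239 0.22449923
220 252 306 0.0243 0.22877416
235 254 304 0.0236 0.23327124
```

```bash
python3 - <<'E'
from h import *
p,M,s=tool();c=env.calibration('wrist')
W=np.linalg.inv(c['cam_to_world'])
for f,pp in (('w2',[.51116,-.28601,.02123]),('w3',p)):
    z=np.load(f+'.npz');cc=dict(c);cc['cam_to_world']=z['M'];P=pts(cc,z['d']);Q=(P-np.array(pp))@M
    m=(abs(Q[...,0])<.03)&(abs(Q[...,1])<.06)&(Q[...,2]<.03)&(Q[...,2]>-.04)&(z['d']>.05)
    print(f)
    for sgn in(1,-1):
        k=Q[m&(sgn*Q[...,1]>(.012 if f=='w3' else .024))];
        if f=='w2': k=k[k[:,2]<.02-.002]
        print(sgn,len(k),k.min(0).round(4),k.max(0).round(4)); 
        print(np.percentile(k[:,2],[50,90,98]).round(4))
z=np.load('w2.npz');cc=dict(c);cc['cam_to_world']=z['M'];P=pts(cc,z['d']);Q=(P-np.array([.51116,-.28601,.02123]))@M
for v in range(254,300,8): print(v,[tuple(Q[v,u].round(3)) for u in (208,215,222,228,335,340,346)])
E
```

```text
w2
1 825 [-0.0109  0.024  -0.04  ] [0.0298 0.0397 0.0063]
[-0.031  -0.022  -0.0177]
-1 828 [-0.0105 -0.0392 -0.04  ] [ 0.0299 -0.024   0.0059]
[-0.031  -0.0217  0.0032]
w3
1 674 [-0.0114  0.012  -0.04  ] [ 0.0119  0.0256 -0.0134]
[-0.0307 -0.021  -0.0181]
-1 570 [-0.0079 -0.0255 -0.04  ] [ 0.012  -0.012  -0.0135]
[-0.0304 -0.0213 -0.0182]
254 [(np.float64(-0.011), np.float64(-0.047), np.float64(0.024)), (np.float64(-0.011), np.float64(-0.043), np.float64(0.023)), (np.float64(0.011), np.float64(-0.029), np.float64(-0.02)), (np.float64(0.011), np.float64(-0.026), np.float64(-0.02)), (np.float64(0.011), np.float64(0.028), np.float64(-0.02)), (np.float64(0.012), np.float64(0.031), np.float64(-0.022)), (np.float64(-0.011), np.float64(0.045), np.float64(0.023))]
262 [(np.float64(-0.017), np.float64(-0.048), np.float64(0.023)), (np.float64(0.012), np.float64(-0.03), np.float64(-0.03)), (np.float64(0.012), np.float64(-0.027), np.float64(-0.03)), (np.float64(0.008), np.float64(-0.025), np.float64(-0.022)), (np.float64(0.011), np.float64(0.027), np.float64(-0.029)), (np.float64(0.011), np.floa
[... 1102 characters left out ...]
(-0.025), np.float64(-0.04)), (np.float64(-0.004), np.float64(-0.025), np.float64(-0.026)), (np.float64(0.003), np.float64(0.026), np.float64(-0.036)), (np.float64(0.009), np.float64(0.026), np.float64(-0.046)), (np.float64(0.011), np.float64(0.028), np.float64(-0.05))]
294 [(np.float64(0.011), np.float64(-0.028), np.float64(-0.055)), (np.float64(0.01), np.float64(-0.025), np.float64(-0.054)), (np.float64(0.002), np.float64(-0.025), np.float64(-0.042)), (np.float64(-0.008), np.float64(-0.025), np.float64(-0.027)), (np.float64(-0.001), np.float64(0.026), np.float64(-0.037)), (np.float64(0.006), np.float64(0.026), np.float64(-0.047)), (np.float64(0.011), np.float64(0.027), np.float64(-0.056))]
```

By wrist depth the fingertips sit about 33 mm higher than the tool frame implies. That fits the jaws having closed on nothing. I'll check this independently with the scene and side cameras.

```bash
python3 - <<'E'
from h import *
p,M,s=tool();print(p)
for n in('scene','side'):
    im,d=env.get_image(n);c=env.calibration(n);P=pts(c,d);Q=(P-p)@M
    cv2.imwrite(f'pics/{n}1.png',im[...,::-1])
    m=(abs(Q[...,0])<.03)&(abs(Q[...,1])<.05)&(Q[...,2]<.045)&(Q[...,2]>-.08)&(d>0)
    k=Q[m];print(n,len(k),np.sort(k[:,2])[::-1][:12].round(4), np.histogram(k[:,2],np.arange(-.08,.05,.01)))
    W=np.linalg.inv(c['cam_to_world']);a=W[:3,:3]@p+W[:3,3];u,v=int(a[0]/a[2]*c['fx']+c['cx']),int(a[1]/a[2]*c['fy']+c['cy']);print(u,v)
    cv2.imwrite(f'pics/{n}1c.png',cv2.resize(cv2.drawMarker(im[...,::-1].copy(),(u,v),(0,0,255),0,6)[max(v-50,0):v+50,u-60:u+60],(600,500),interpolation=cv2.INTER_CUBIC))
a=cv2.imread('pics/side1c.png');cv2.imwrite('pics/side1c.png',a)
E
```

```text
[ 0.51196075 -0.28640913  0.08256308]
scene 217 [-0.0164 -0.0172 -0.0197 -0.0204 -0.0214 -0.0219 -0.0226 -0.0236 -0.0245
 -0.025  -0.0251 -0.0256] (array([82, 53, 21, 22, 19, 17,  3,  0,  0,  0,  0,  0]), array([-8.00000000e-02, -7.00000000e-02, -6.00000000e-02, -5.00000000e-02,
       -4.00000000e-02, -3.00000000e-02, -2.00000000e-02, -1.00000000e-02,
       -4.16333634e-17,  1.00000000e-02,  2.00000000e-02,  3.00000000e-02,
        4.00000000e-02]))
189 222
side 208 [-0.0166 -0.0167 -0.0174 -0.0178 -0.0186 -0.0192 -0.0194 -0.0202 -0.0207
 -0.0208 -0.021  -0.021 ] (array([48, 39, 26, 30, 31, 27,  7,  0,  0,  0,  0,  0]), array([-8.00000000e-02, -7.00000000e-02, -6.00000000e-02, -5.00000000e-02,
       -4.00000000e-02, -3.00000000e-02, -2.00000000e-02, -1.00000000e-02,
       -4.16333634e-17,  1.00000000e-02,  2.00000000e-02,  3.00000000e-02,
        4.00000000e-02]))
324 177
```

View pics/side1c.png

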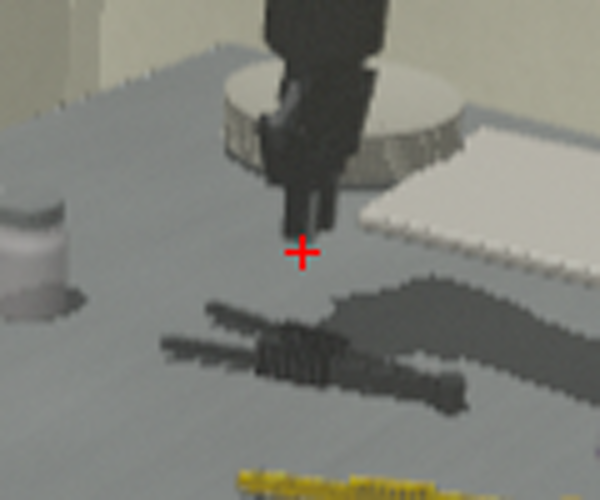

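All three cameras agree: the fingertips are about 16 mm behind the reported TCP, where nose_length says 17 mm ahead. I'll go by the cameras, which means reported z should be about -0.012 for tips 4 mm above the counter. Descending again and watching force.

Call:
{"api": "send_rows", "payload": {
  "grip": [0.35,0.35,0.35,0.35,0.35],
  "offset": [
    [0,0,0],
    [0,0,0],
    [0,0,0.02],
    [0,0,0.02],
    [0,0,0.02]
  ],
  "rot": [
    [0,0,0],
    [0,0,0],
    [0,0,0],
    [0,0,0],
    [0,0,0]
  ]
}}

```text
time_s: 4.65
tool_pos: [0.5101, -0.2855, 0.0179]
tcp_rot: [-0.0, 0.997, 0.077, -0.0]
ft_force: [0.2, 0.3, 0.1]
gripper_width: 0.649
```

Call:
{"api": "send_rows", "payload": {
  "grip": [0.35,0.35,0.35,0.35,0.35],
  "offset": [
    [0,0,0.015],
    [0,0,0.01],
    [0,0,0.006],
    [0,0,0.003],
    [0,0,0]
  ],
  "rot": [
    [0,0,0],
    [0,0,0],
    [0,0,0],
    [0,0,0],
    [0,0,0]
  ]
}}

```text
time_s: 5.15
tool_pos: [0.5106, -0.2857, -0.0147]
tcp_rot: [0.0, 0.997, 0.077, 0.0]
ft_force: [-0.1, -0.1, 0.1]
gripper_width: 0.651
```

Call:
{"api": "send_rows", "payload": {
  "grip": [0.4,0.45,0.5,0.55,0.6],
  "offset": [
    [0,0,0],
    [0,0,0],
    [0,0,0],
    [0,0,0],
    [0,0,0]
  ],
  "rot": [
    [0,0,0],
    [0,0,0],
    [0,0,0],
    [0,0,0],
    [0,0,0]
  ]
}}

```text
time_s: 5.65
tool_pos: [0.5117, -0.2864, -0.0132]
tcp_rot: [0.001, 0.997, 0.077, 0.001]
ft_force: [-1.2, 1.4, 8.4]
gripper_width: 0.401
```

Call:
{"api": "send_rows", "payload": {
  "grip": [0.64,0.68,0.7,0.72,0.72],
  "offset": [
    [0,0,0],
    [0,0,0],
    [0,0,0],
    [0,0,0],
    [0,0,0]
  ],
  "rot": [
    [0,0,0],
    [0,0,0],
    [0,0,0],
    [0,0,0],
    [0,0,0]
  ]
}}

```text
time_s: 6.15
tool_pos: [0.5122, -0.2865, -0.0127]
tcp_rot: [0.001, 0.997, 0.077, 0.002]
ft_force: [-1.8, -0.3, 11.9]
gripper_width: 0.282
```

```bash
python3 - <<'E'
from h import *
p,M,s=tool();print(p,s['time_s'],s['ft_force'],s['gripper_width'])
wristpts('w4')
E
```

```text
[ 0.51224392 -0.28646906 -0.01270914] 6.15 [-1.82764029 -0.3109931  11.90724062] 0.28207019834972547
```

View pics/w4.png

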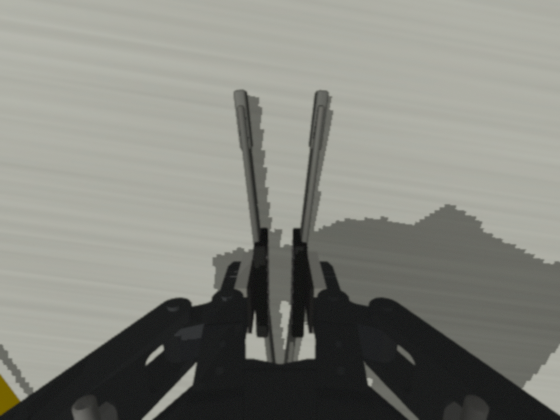

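The tongs are now squeezed (tips at (240,95) and (321,95)), with light counter contact of 12 N. Lifting.

Call:
{"api": "send_rows", "payload": {
  "grip": [0.72,0.72,0.72,0.72,0.72],
  "offset": [
    [0,0,-0.005],
    [0,0,-0.015],
    [0,0,-0.02],
    [0,0,-0.02],
    [0,0,-0.01]
  ],
  "rot": [
    [0,0,0],
    [0,0,0],
    [0,0,0],
    [0,0,0],
    [0,0,0]
  ]
}}

```text
time_s: 6.7
tool_pos: [0.5112, -0.286, 0.0576]
tcp_rot: [0.001, 0.997, 0.077, 0.001]
ft_force: [-0.1, -0.1, -1.1]
gripper_width: 0.283
```

Call:
{"api": "send_rows", "payload": {
  "grip": [0.72,0.72],
  "offset": [
    [0,0,0],
    [0,0,0]
  ],
  "rot": [
    [0,0,0],
    [0,0,0]
  ]
}}

```text
time_s: 6.9
tool_pos: [0.5102, -0.2856, 0.0551]
tcp_rot: [-0.0, 0.997, 0.077, -0.0]
ft_force: [0.4, 0.6, -0.4]
gripper_width: 0.286
```

```bash
cat >> h.py <<'E'
def tips(name):
    p,M,s=tool();im,d,c,P=wristpts(name);Q=(P-p)@M
    # dark things ahead of the fingers, near the tongs' height: tool x 0.05..0.11
    m=(Q[...,0]>.05)&(Q[...,0]<.11)&(abs(Q[...,1])<.05)&(abs(Q[...,2]+.026)<.018)&(im.max(-1)<130)
    print(p.round(4),'w',s['gripper_width'],'f',s['ft_force'].round(1),'t',s['time_s'],m.sum(),'yaw',np.degrees(np.arctan2(M[1,0],M[0,0])).round(2))
    out=[]
    for sg in(1,-1):
        k=Q[m&(sg*Q[...,1]>0)];e=k[:,0].max();k=k[k[:,0]>e-.012]   # the last 12 mm, centred on the tip point
        t=np.array([e-.006,(k[:,1].min()+k[:,1].max())/2,np.percentile(k[:,2],10)+.005]);w=p+M@t;out.append(w)
        print('tip tool',t.round(4),'yrange',k[:,1].min().round(4),k[:,1].max().round(4),'world',w.round(4))
    print('gap',np.linalg.norm(out[0]-out[1]));return p,M,out
E
python3 -c "from h import *;tips('w5')"
```

```text
[ 0.5102 -0.2856  0.0551] w 0.2861221630206128 f [ 0.4  0.6 -0.4] t 6.9 2181 yaw 8.81
tip tool [ 0.0816  0.0169 -0.0254] yrange 0.0139 0.0198 world [ 0.5934 -0.2898  0.0805]
tip tool [ 0.0817 -0.0153 -0.0253] yrange -0.018 -0.0126 world [ 0.5886 -0.2579  0.0804]
gap 0.0322022366547091
```

View pics/w5.png

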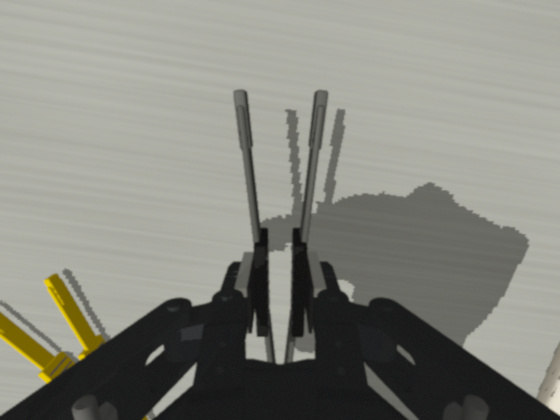

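Lifted cleanly and level. Gap is 32.2 mm, so I'll trim to closure 0.735. Rotating about +0.107 rad and carrying to the gauge at the current height.

Call:
{"api": "send_rows", "payload": {
  "grip": [0.725,0.73,0.735,0.735,0.735],
  "offset": [
    [0,0,0],
    [0,0,0],
    [0.006,-0.025,0],
    [0.008,-0.035,0],
    [0.008,-0.035,0]
  ],
  "rot": [
    [0,0,0.053],
    [0,0,0.054],
    [0,0,0],
    [0,0,0],
    [0,0,0]
  ]
}}

```text
time_s: 7.45
tool_pos: [0.5272, -0.1889, 0.054]
tcp_rot: [-0.0, 1.0, 0.023, -0.001]
ft_force: [0.8, 0.6, -1.5]
gripper_width: 0.268
```

Call:
{"api": "send_rows", "payload": {
  "grip": [0.735,0.735,0.735,0.735,0.735],
  "offset": [
    [0.008,-0.035,0],
    [0.008,-0.035,0],
    [0.008,-0.035,0],
    [0.008,-0.035,0],
    [0.006,-0.03,0]
  ],
  "rot": [
    [0,0,0],
    [0,0,0],
    [0,0,0],
    [0,0,0],
    [0,0,0]
  ]
}}

```text
time_s: 7.95
tool_pos: [0.5575, -0.0159, 0.0542]
tcp_rot: [-0.0, 1.0, 0.024, -0.001]
ft_force: [0.1, 0.7, -0.9]
gripper_width: 0.267
```

Call:
{"api": "send_rows", "payload": {
  "grip": [0.735,0.735,0.735,0.735],
  "offset": [
    [0.003,-0.02,0],
    [0,0,0],
    [0,0,0],
    [0,0,0]
  ],
  "rot": [
    [0,0,0],
    [0,0,0],
    [0,0,0],
    [0,0,0]
  ]
}}

```text
time_s: 8.35
tool_pos: [0.5595, 0.0005, 0.0546]
tcp_rot: [0.0, 1.0, 0.023, -0.001]
ft_force: [0.8, -0.2, -1.5]
gripper_width: 0.267
```

```bash
cat >> h.py <<'E'
def check(name):
    p,M,o=tips(name);z=np.load(name+'.npz');im=z['im'];c=env.calibration('wrist');P=pts(c,z['d'])
    m=((abs(P[...,2]-.012)<.006)&(im.max(-1)<100)&(abs(P[...,0]-.641)<.04)&(abs(P[...,1]-.005)<.03)).astype(np.uint8)
    for k in sorted(cv2.findContours(m,0,1)[0],key=cv2.contourArea)[-4:]:
        if cv2.contourArea(k)>30: print('bar',cv2.minAreaRect(np.array([onplane(c,*q,.012)[:2] for q in k[:,0]],np.float32)),'px',k.mean((0,1)))
    a=np.radians(2.7)
    for w in o:
        e=w[:2]-[.6413,.0045];print('gauge frame (scene est.)',e[0]*np.cos(a)+e[1]*np.sin(a),-e[0]*np.sin(a)+e[1]*np.cos(a),w[2]-.012)
    return p,M,o
E
python3 -c "from h import *;check('w6')"
```

```text
[5.595e-01 5.000e-04 5.460e-02] w 0.26677763206359806 f [ 0.8 -0.2 -1.5] t 8.35 2073 yaw 2.6
tip tool [ 0.0817  0.0157 -0.0252] yrange 0.0128 0.0185 world [ 0.6419 -0.0114  0.0797]
tip tool [ 0.0817 -0.0143 -0.0253] yrange -0.0168 -0.0117 world [0.6405 0.0185 0.0798]
gap 0.029928592451150284
bar ((0.6404839158058167, 0.019085507839918137), (0.05870530381798744, 0.007275920361280441), 2.6692163944244385) px [256.04739336 105.27488152]
bar ((0.6421551704406738, -0.011225027963519096), (0.058085594326257706, 0.007337578106671572), 2.2008867263793945) px [302.76886792 105.04245283]
gauge frame (scene est.) -0.0001681990940850251 -0.015901271858208877 0.06770956657982513
gauge frame (scene est.) -9.479485539856181e-05 0.01402712126259323 0.0677904562053519
```

View pics/w6.png

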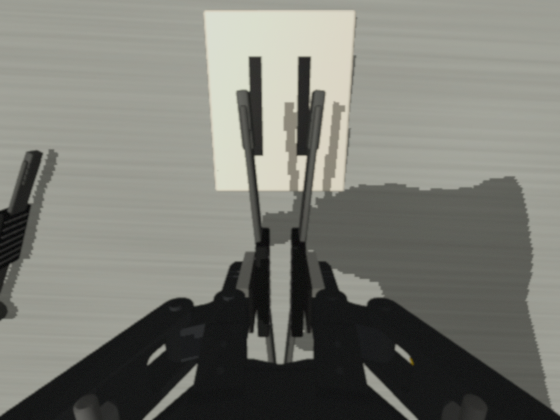

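The tips are over the bars in both estimates (within about 1 mm) and the gap is 29.9 mm. Lowering 40 mm.

Call:
{"api": "send_rows", "payload": {
  "grip": [0.735,0.735,0.735,0.735,0.735],
  "offset": [
    [0,-0.0005,0.01],
    [0,0,0.012],
    [0,0,0.01],
    [0,0,0.006],
    [0,0,0.002]
  ],
  "rot": [
    [0,0,0],
    [0,0,0],
    [0,0,0],
    [0,0,0],
    [0,0,0]
  ]
}}

```text
time_s: 8.9
tool_pos: [0.5593, 0.0023, 0.014]
tcp_rot: [0.0, 1.0, 0.023, -0.001]
ft_force: [-0.0, 0.0, -1.1]
gripper_width: 0.266
```

Call:
{"api": "send_rows", "payload": {
  "grip": [0.735,0.735,0.735,0.735,0.735],
  "offset": [
    [0,0,0],
    [0,0,0],
    [0,0,0],
    [0,0,0],
    [0,0,0]
  ],
  "rot": [
    [0,0,0],
    [0,0,0],
    [0,0,0],
    [0,0,0],
    [0,0,0]
  ]
}}

```text
time_s: 9.4
tool_pos: [0.5603, 0.0024, 0.0156]
tcp_rot: [0.0, 1.0, 0.023, 0.0]
ft_force: [-0.1, 0.1, -1.0]
gripper_width: 0.266
```

```bash
python3 -c "
from h import *;check('w7')
im,d=env.get_image('side');cv2.imwrite('pics/side2.png',cv2.resize(im[140:290,180:400,::-1],(800,545)))"
```

```text
[0.5603 0.0024 0.0156] w 0.2655882626847094 f [-0.1  0.1 -1. ] t 9.4 2118 yaw 2.68
tip tool [ 0.0817  0.0158 -0.025 ] yrange 0.0129 0.0187 world [ 0.6427 -0.0095  0.0407]
tip tool [ 0.0819 -0.0144 -0.0252] yrange -0.0169 -0.0118 world [0.6414 0.0206 0.0408]
gap 0.03014030695944373
bar ((0.6429939866065979, -0.010748766362667084), (0.05558781325817108, 0.006949203088879585), 2.6214945316314697) px [309.58167331  99.66533865]
bar ((0.6403159499168396, 0.018531017005443573), (0.05832505226135254, 0.006882025394588709), 3.5193567276000977) px [255.35769231 103.62307692]
gauge frame (scene est.) 0.0007031657476331866 -0.014042929519974299 0.028655789654353638
gauge frame (scene est.) 0.0008337621721804995 0.016096641572370687 0.02882102449592815
```

View pics/side2.png

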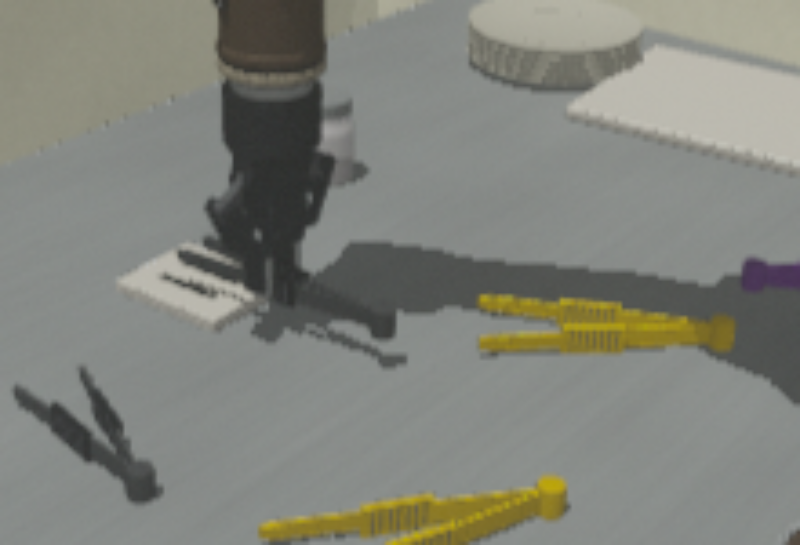

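The tongs are held level above the gauge with the heel clear of the counter. I'll make a 1 mm lateral trim, settle and hand in.

Call:
{"api": "send_rows", "payload": {
  "grip": [0.735,0.735,0.735,0.735,0.735],
  "offset": [
    [0,0.001,0],
    [0,0,0],
    [0,0,0],
    [0,0,0],
    [0,0,0]
  ],
  "rot": [
    [0,0,0],
    [0,0,0],
    [0,0,0],
    [0,0,0],
    [0,0,0]
  ]
}}

```text
time_s: 10.0
tool_pos: [0.5601, 0.0015, 0.0153]
tcp_rot: [-0.0, 1.0, 0.023, -0.0]
ft_force: [0.8, -0.4, -0.9]
gripper_width: 0.265
```

```bash
python3 -c "
from h import *;check('w8');print(env.finish_job())"
```

```text
[0.5601 0.0015 0.0153] w 0.2651197517598594 f [ 0.8 -0.4 -0.9] t 10.0 2121 yaw 2.68
tip tool [ 0.0817  0.0158 -0.0251] yrange 0.0128 0.0187 world [ 0.6424 -0.0105  0.0403]
tip tool [ 0.0821 -0.0143 -0.0252] yrange -0.0168 -0.0118 world [0.6414 0.0196 0.0405]
gap 0.03009596418301157
bar ((0.6419821977615356, -0.010767977684736252), (0.05807909369468689, 0.0069184754975140095), 2.4947500228881836) px [308.14176245 101.42528736]
bar ((0.6403677463531494, 0.018597621470689774), (0.05864594131708145, 0.0068395501002669334), 3.3352439403533936) px [253.80152672 102.53816794]
gauge frame (scene est.) 0.0004220649928604127 -0.014998890902260205 0.02834655995614636
gauge frame (scene est.) 0.0008357910771182378 0.015093993801115837 0.028465644218903515
the job is handed in; nothing more can be done
None
```

I handed the job in at about 10 s, with the long dark tongs held level over the gauge and the jaws still gripping them. It reports no verdict, so the figures below are my own measurements.

| Last check | Measured | Allowed |
|---|---|---|
| Tip gap | 30.1 mm | 26–34 mm |
| Tips across the gauge (y) | -15.0 and +15.1 mm | 9–21 mm each side |
| Tips along the bars (x) | within 1 mm of centre | ±30 mm |
| Tips above the gauge | about 28 mm | 8–50 mm |

- **Contact:** the wrist force of about 1 N matches the weight of the tongs alone. I saw nothing touching the gauge or counter.
- **Other objects:** I never went near the short tongs, ramekin or jar, but did not re-measure them at the end.
- **First grasp failed:** the jaws closed above the tongs. The fingertips sit about 16 mm behind the reported TCP, while `env.nose_length` puts them 17 mm ahead. All three cameras agreed, so I used their figure for the second, successful grasp, which pressed the counter with up to 12 N.
- **Small disagreement:** bar positions from the wrist and scene cameras differ by up to about 1 mm, well within the tolerance.

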